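# Fit the shade on the leaning vanity lamp and switch it on

### The job

Put the amber shade back on the lamp: slide it open end first down the leaning white light tube, without forcing it, until its rim sits flush on the brass collar, and let go. Only then push the lamp's brass toggle switch all the way over, away from the robot, to turn the lamp on. Leave the bowl, soap dish and compact mirror where they are.

Things in the scene. Friction and masses are not known exactly. Their poses are not given: they have to be found in the camera images.
- shade: amber opaque cylindrical lamp shade, a cap with one closed end: (sizes here and below in mm) outside diameter 52, inside diameter 44, height 95, closed roof 5 thick, so 90 deep inside; 90 g, loose, starts standing on the dresser open end down. Origin: centre of its open rim; z runs along its axis to the closed roof.
- lamp: fixed lamp plinth, white marble slab 150 (x) by 230 (y) by 22 high; origin at the centre of its underside, z up, turned about z only. The leaning stem stands on its -y half, the toggle switch on its +y half.
- light_tube: fixed white light tube, diameter 37, straight for 68, then tapering to a 20 wide top at 82; on a brass collar of diameter 62, thickness 8. Origin: centre of the collar's upper face (where the shade's rim must sit), at x 8, y -58, z 91 in the lamp's frame; z runs up along the tube, which leans 30 degrees from vertical, midway between the lamp's +x and -y; y is level.
- tube_top (a point): centre of the top of the light tube, 82 along the tube from the collar's upper face.
- switch (a joint): toggle lever of the lamp, a steel rod with a brass ball, in a dark block 70 by 50 by 25 high on the plinth, hinged about the lamp's y; rad: 0 is off (leaning 0.5 rad from upright to the lamp's -x), 1.0 is fully on (leaning 0.5 rad to the lamp's +x). It stays where it is left.
- switch_tip (a point): centre of the brass ball (diameter 26) on the toggle lever, 70 from its pivot; the pivot lies at x -20, y 78, z 44 in the lamp's frame.
- bowl: red clay bowl of bobby pins, diameter 106, height 45, loose; origin at the centre of its underside. Bystander.
- soap_dish: white porcelain soap dish with soap, 75 (x) by 100 (y) by 24 high, loose; origin at the centre of its underside. Bystander.
- mirror: silver aluminium compact mirror standing open, base diameter 76 and 10 thick, its mirror half rising to about 85 at its +x edge, loose; origin at the centre of its underside. Bystander.
- earring_rack: clear acrylic earring rack with slots, 160 (x) by 60 (y) by 117 high, fixed; origin at the centre of its underside. Bystander.
Things that resemble listed ones, but are neither listed nor needed, are in the scene too. Of the things that look like the shade, the smallest one is meant.

How it is judged:
By the outcome, as a careful person would: the job done as asked, in the order asked, and still so for the second after the job is handed in, with the robot touching nothing.
It also fails if it takes over 58 s, if anything falls off the work surface, if the arm or the gripper's body presses on something with over 40 N, if the wrist force passes 120 N, or if a joint passes its speed limit or range.

### The arm

A 6-joint arm with a two-finger parallel gripper is mounted at the origin on the work surface. World frame = base frame: x ahead of the robot, y to its left, z up, the work surface at z = 0. Lengths are in mm, angles in degrees, forces in N, time in s.
With the tool pointing down it reaches from about 400 to 825 mm from the base axis. Payload 7 kg.
Tool frame: the origin (TCP) lies at the very end of the fingers, on their centre line; the grasp point (between the pads) lies 19 mm behind it; z points along the fingers, y is the line along which they close (so a half turn about z gives the same grasp; the last joint's range is limited). The gripper opens to 88 mm and grips with 3 to 60 N. Pads are 19 mm wide; open, the fingers measure 130 mm over their backs; the gripper's body (78 mm by 193 mm) begins 47 mm behind the grasp point.
Start: joints at [-54.54, 20.546, 0.682, 0, -70.136, -16.507], TCP at [219.213, -638.389, 226.561] pointing down, gripper open.
Joint ranges: [-176.03, 176.03], [-82.01, 121.73], [-58.28, 71.71], [-173.87, 95.51], [-174.79, -0.11], [-173.66, 173.66]. Speed limits (degrees/s): [136.94, 136.94, 172.46, 180, 180, 180].

### API

Orientations are given as a 3x3 rotation matrix whose columns are the frame's x, y, z axes.
In Python, from cell import get_obs, optics, ticket, spot_in, regions_of, mark_of gives the robot as it stands.
- The arm moves only by the tool send_rows, never from a script. Its argument "steps" is a list that holds one entry, the list of rows, each a list of 7 numbers: the shift along the tool's x, y, z as a fraction of full scale, then the turn, a rotation vector about the tool's x, y, z as a fraction of full scale, then the closure, from 0 (fully open) to 1 (shut). In form: [[[dx, dy, dz, wx, wy, wz, fingers], ...]]. A call has 1 to 12 rows; each row shifts and turns the commanded pose from where the row before left it, along the tool's axes as they then stand; what a row does not reach is not made up. Full scale, the value 1, is 0.4 m for a shift and 90 degrees for a turn. A row lasts 1/8 s, in which the tool goes at most 62.5 mm and 10.7 degrees, less where a joint would pass 70% of its speed; a pose out of reach is approached as far as the arm can. A call with a number of a shift or a turn outside -1 to 1 is refused whole. A call with a gripper value outside its range is refused whole. The fingers move at their own pace and stop on an object; the grip force is fixed at half the most. Time passes only in rows, so rows that do not move let the fingers close. It gives the time, the measured TCP pose, the force, the opening and the grip force at its end, in the units of the state.
- get_obs(): the state, without advancing time (a new reading comes with each control period).
- optics.camera(name): name is "scene" or "top" or "wrist"; returns a dict with "color" (480x640x3 uint8, red, green, blue), "camera_matrix" (3x3 intrinsics, pixels), "origin" and "attitude" of the camera in the world. Camera axes: x right, y down, z forward; pixel columns grow to the right and rows downward; lengths in mm; the calibration is good to about 2 mm. The wrist camera is an equidistant fisheye: a pixel r from the principal point sees the ray r / f radians off the axis. A picture is of the moment at which its call begins. There is no depth.
- ticket.sign_off(): hands the job in; it is judged then, once.
Trained networks look in a picture, given as the dict that the camera call returned (one of the last four; its "shot" number tells which), for a name from the list of things; names that differ only in an ending like _2 or _b are one class to them, and where a whole thing is asked for, a point or a joint stands for the part that bears it (a point fixed in the world has none). Each returns a list of dicts, best first, with "score" (0 to 1); they miss things now and then, are a little off and sometimes report something else, mostly with a low value. They report only what shows in the picture. A call takes as long as a camera call. They do not tell look-alikes from the thing itself.
- spot_in(picture, label): "xy" ([column, row] as shares, 0 to 1, of the picture: columns of its width, rows of its height, amid what is visible of it).
- regions_of(picture, label): "pixels" (480x640 bool, what is visible of it) and "xy" ([column, row] as shares, 0 to 1, of the picture: columns of its width, rows of its height, amid what is visible of it).
- mark_of(picture, label): "xy" ([column, row] as shares, 0 to 1, of the picture: columns of its width, rows of its height: a listed point, or the origin of a listed thing).
The state is a dict: "t": time; "joints": joint angles; "dq": joint speeds; "tau": joint torques, N m; "position": TCP position; "orientation": TCP orientation; "wrist_force": force on the tool from outside, world axes, zero at the start; "moment": the same for the moment, N m; "width": finger opening in mm; "grasp_force": force on a finger pad.
Only numpy, scipy, OpenCV 4.12 (cv2) and the standard library are available. Lean on these libraries where they do the work, as an engineer would, in place of code of your own. Each camera call takes 0.05 s, during which the arm holds its last target. There are 200 camera calls.

## Working session

There is one attempt and no reset: what is moved stays moved. The work goes in short steps, Python scripts to look and compute and a tool call to move; the robot and the scene stay as the last step left them, time stands still between calls to the robot, and variables do not carry over. Pictures are saved under pics/ and viewed, at most 10 in all, crops included, and the job is handed in when it is done.

Besides the shell and the picture viewer there is one more tool, called after "Emit:" by a JSON object that holds its "name" and its "arguments". send_rows: Moves the arm, as the interface text tells. Shift numbers are shares of 0.4 m and turn numbers shares of 90 degrees, none past 1 either way. Its arguments: {"type":"object","properties":{"steps":{"type":"array"}},"required":["steps"]}

```bash
ls; mkdir -p pics
cat > h.py <<'E'
import numpy as np, cv2
from cell import get_obs, optics, ticket, spot_in, regions_of, mark_of
def ray(p,xy,share=True):
    K=np.array(p["camera_matrix"]);uv=np.array(xy,float)*([640,480] if share else 1)
    a=(uv[0]-K[0,2])/K[0,0];b=(uv[1]-K[1,2])/K[1,1]
    if p.get("wr"):
        r=np.hypot(a,b);s=np.sinc(r/np.pi);d=np.array([a*s,b*s,np.cos(r)])
    else: d=np.array([a,b,1.])
    d=np.array(p["attitude"])@d
    return np.array(p["origin"],float),d/np.linalg.norm(d)
def proj(p,X):
    K=np.array(p["camera_matrix"]);c=np.array(p["attitude"]).T@(np.array(X,float)-p["origin"])
    if p.get("wr"):
        r=np.hypot(c[0],c[1]);t=np.arctan2(r,c[2]);c=np.array([c[0]/r*t,c[1]/r*t,1])
    else: c=c/c[2]
    return (K@c)[:2]
def cam(n):
    p=optics.camera(n)
    p["wr"]=n=="wrist"
    return p
def tri(rs):
    A=sum(np.eye(3)-np.outer(d,d) for o,d in rs);b=sum((np.eye(3)-np.outer(d,d))@o for o,d in rs)
    X=np.linalg.solve(A,b);return X,[round(float(np.linalg.norm(np.cross(X-o,d))),1) for o,d in rs]
def save(p,f): cv2.imwrite("pics/"+f,p["color"][:,:,::-1])
E
python3 - <<'E'
from h import *
np.set_printoptions(precision=1,suppress=True)
for n in["scene","top","wrist"]:
    p=cam(n);save(p,n+"0.png");print(n,p["origin"],np.array(p["attitude"]).round(2).tolist(),np.array(p["camera_matrix"]).round(0).tolist())
    for l in["shade","lamp","light_tube","tube_top","switch_tip","bowl","soap_dish","mirror","earring_rack"]:
        print(l,[(round(m["score"],2),(np.array(m["xy"])*[640,480]).round(1).tolist()) for m in mark_of(p,l)[:4]])
E
```

```text
pics
scene [1193.5 -215.7 1121.9] [[0.16, 0.81, -0.57], [0.99, -0.12, 0.1], [0.01, -0.58, -0.82]] [[507.0, 0.0, 321.0], [0.0, 507.0, 245.0], [0.0, 0.0, 1.0]]
shade [(0.96, [298.4, 276.7]), (0.86, [253.5, 292.7]), (0.7, [298.1, 239.6])]
lamp [(0.55, [445.3, 280.9])]
light_tube [(0.8, [429.7, 269.0])]
tube_top [(0.61, [424.5, 265.7])]
switch_tip [(0.68, [480.9, 244.7])]
bowl [(0.66, [225.0, 227.8])]
soap_dish [(0.94, [341.3, 364.0])]
mirror [(0.77, [251.1, 361.3]), (0.35, [293.8, 276.7]), (0.33, [484.2, 243.2])]
earring_rack [(0.8, [169.3, 314.2])]
top [ 425.6  -94.9 1040.4] [[-0.02, -0.99, 0.1], [-1.0, 0.02, -0.03], [0.02, -0.1, -0.99]] [[484.0, 0.0, 316.0], [0.0, 484.0, 234.0], [0.0, 0.0, 1.0]]
shade [(0.85, [327.0, 301.0]), (0.75, [385.9, 234.0]), (0.64, [335.3, 250.2])]
lamp [(0.62, [159.9, 213.1]), (0.15, [396.2, 149.7])]
light_tube [(0.9, [176.9, 205.8])]
tube_top []
switch_tip [(0.45, [100.4, 222.9])]
bowl [(0.63, [415.8, 331.0])]
soap_dish [(0.88, [294.5, 133.9])]
mirror [(0.64, [398.5, 150.6])]
earring_rack [(0.61, [482.7, 214.3])]
wrist [ 143.6 -665.4  384.5] [[-0.32, 0.9, 0.28], [0.95, 0.31, 0.1], [-0.0, 0.3, -0.95]] [[372.0, 0.0, 321.0], [0.0, 372.0, 239.0], [0.0, 0.0, 1.0]]
shade []
lamp [(0.83, [604.6, 472.8])]
light_tube []
tube_top []
switch_tip []
bowl []
soap_dish []
mirror []
earring_rack []
```

View pics/scene0.png

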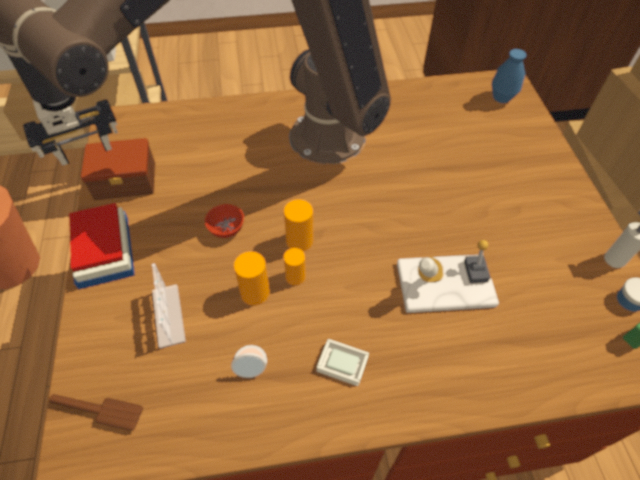

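View pics/top0.png

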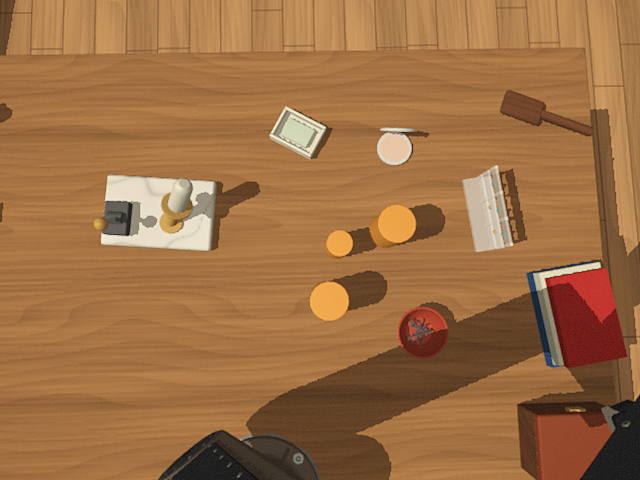

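The scene view shows three orange cylinders: big at (299,225), big at (252,278) and small at (294,266). In the top view they are at (329,301), (395,226) and (340,243). The smallest is the shade, at scene (294,266) and top (340,243). The lamp is at scene (446,282) and top (160,213), with the switch on its +y end.

```bash
cat > fit.py <<'E'
from h import *
from scipy.optimize import least_squares
np.set_printoptions(precision=1,suppress=True)
def Rz(a): c,s=np.cos(a),np.sin(a);return np.array([[c,-s,0],[s,c,0],[0,0,1]])
t=np.radians(30);ax=np.array([np.sin(t)/2**.5,-np.sin(t)/2**.5,np.cos(t)])
LP={"lamp":np.zeros(3),"light_tube":np.array([8,-58,91.]),"tube_top":np.array([8,-58,91.])+82*ax,"switch_tip":np.array([-20-70*np.sin(.5),78,44+70*np.cos(.5)])}
E
python3 - <<'E'
from fit import *
P={n:cam(n) for n in["scene","top"]}
M={n:{l:(mark_of(P[n],l) or [None])[0] for l in LP} for n in P}
for l in LP:
    r=[ray(P[n],M[n][l]["xy"]) for n in P if M[n][l]]
    if len(r)>1: print(l,*tri(r))
obs=[(n,l,np.array(M[n][l]["xy"])*[640,480]) for n in P for l in LP if M[n][l]]
# plinth corners from masks
f=lambda q:np.concatenate([proj(P[n],Rz(q[2])@LP[l]+[q[0],q[1],0])-uv for n,l,uv in obs])
s=least_squares(f,[500,250,0],loss="soft_l1",x_scale=[10,10,.1]);print(s.x,np.degrees(s.x[2]),s.fun)
im=P["top"]["color"].copy();im2=P["scene"]["color"].copy()
for i,n in((im,"top"),(im2,"scene")):
    for z in(0,22):
        c=np.array([proj(P[n],Rz(s.x[2])@np.array([a*75,b*115,z])+[s.x[0],s.x[1],0]) for a,b in((1,1),(1,-1),(-1,-1),(-1,1))])
        cv2.polylines(i,[np.int32(c*8)],True,(255,0,0),1,cv2.LINE_AA,3)
    for l in LP:
        c=proj(P[n],Rz(s.x[2])@LP[l]+[s.x[0],s.x[1],0]);cv2.circle(i,tuple(np.int32(c*8)),16,(0,0,255),1,cv2.LINE_AA,3)
o=np.hstack([cv2.resize(im[150:280,70:240],None,fx=2.3,fy=2.3),cv2.resize(im2[220:350,365:535],None,fx=2.3,fy=2.3)])
cv2.imwrite("pics/lampfit.png",o[:,:,::-1])
# shades: roof centre and base
for n in P:
    for m in regions_of(P[n],"shade"):
        k=np.argwhere(m["pixels"]);print(n,round(m["score"],2),k.min(0)[::-1],k.max(0)[::-1],len(k))
for a,b in(((298.4,276.7),(335.3,250.2)),((253.5,292.7),(385.9,234)),((298.1,239.6),(327,301))):
    print(a,*tri([ray(P["scene"],a,False),ray(P["top"],b,False)]))
for l in["bowl","soap_dish","mirror","earring_rack"]:
    m=[mark_of(P[n],l)[0]["xy"] for n in P];print(l,*tri([ray(P[n],x) for n,x in zip(P,m)]))
E
```

```text
lamp [580.6 211.7  10.3] [1.2, 1.2]
light_tube [585.2 154.5  84.9] [0.9, 0.9]
tube_top [616.3 126.1 161.8] [0.2, 0.2]
switch_tip [551.8 296.3 103.8] [4.1, 4.1]
[590.4 213.2  -0.1] -8.565652401676113 [ 0.4  5.3  0.6  0.2 -2.2 -0.6 -1.1 -1.   0.2 -3.9 -1.4 -2.8  2.3  1.1
 -3.7  1. ]
scene 0.74 [284 248] [305 284] 684
scene 0.64 [234 251] [269 304] 1506
top 0.91 [309 282] [348 320] 1248
top 0.74 [369 205] [415 247] 1464
top 0.57 [324 231] [351 258] 609
(298.4, 276.7) [ 498.4 -160.4  -11.6] [4.1, 4.1]
(253.5, 292.7) [ 530.6 -276.1   -9.6] [0.1, 0.1]
(298.1, 239.6) [ 388.8 -142.6   -0.2] [0.2, 0.2]
bowl [ 326.3 -333.8   -2.9] [0.2, 0.2]
soap_dish [757.9 -83.7   0.5] [0.7, 0.7]
mirror [ 715.  -299.7    6.4] [1.0, 1.0]
earring_rack [ 564.6 -488.2   -5.2] [1.0, 1.0]
```

View pics/lampfit.png

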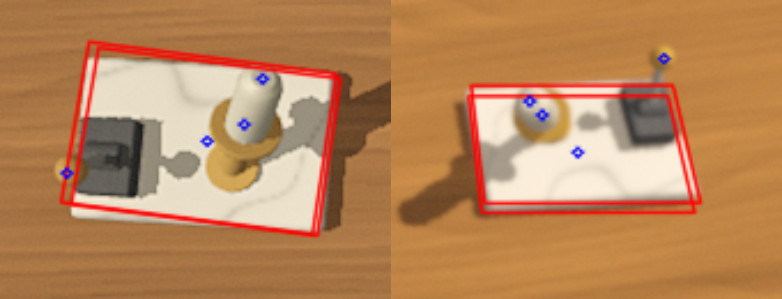

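The overlay shows the position is roughly right but the real yaw is smaller, about -3°, so I'll refine it with corner picks. The four plinth top-face corners in the top view are about (112,175), (218,183), (208,252) and (101,244).

Run:
```python
from fit import *
P={n:cam(n) for n in["scene","top"]}
W={}
for n in P:
    m=[x for x in regions_of(P[n],"lamp")]
    for k in m[:1]:
        im=P[n]["color"].astype(int);w=(im.min(2)>150)&cv2.dilate(k["pixels"].astype(np.uint8),np.ones((9,9))).astype(bool)
        q=cv2.minAreaRect(np.argwhere(w)[:,::-1].astype(np.float32));print(n,q)
        h=cv2.convexHull(np.argwhere(w)[:,::-1].astype(np.int32));print(cv2.approxPolyDP(h,5,True)[:,0].tolist())
o=get_obs();print(o["position"],np.array(o["orientation"]).round(3).tolist(),o["width"])
p=cam("wrist");R=np.array(o["orientation"]);print("cam in tool",R.T@(np.array(p["origin"])-o["position"]),(R.T@np.array(p["attitude"])).round(2).tolist())
```

```text
scene ((448.00457763671875, 281.58306884765625), (51.86446762084961, 97.68270874023438), 86.8201675415039)
[[498, 302], [409, 309], [398, 261], [463, 255], [492, 281]]
top ((156.8257293701172, 212.39312744140625), (108.85087585449219, 69.45240783691406), 3.4473865032196045)
[[213, 182], [207, 250], [101, 243], [109, 175]]
[ 219.2 -638.4  226.6] [[-0.946, -0.325, 0.0], [-0.325, 0.946, -0.0], [-0.0, -0.0, -1.0]] 87.31088928497255
cam in tool [  80.3   -1.  -158. ] [[-0.0, -0.95, -0.3], [1.0, 0.0, -0.0], [0.0, -0.3, 0.95]]
```

Emit:
{"name": "send_rows", "arguments": {"steps": [[[-0.105, 0.09, -0.006, 0, 0, 0, 0], [-0.105, 0.09, -0.006, 0, 0, 0, 0], [-0.105, 0.09, -0.006, 0, 0, 0, 0], [-0.105, 0.09, -0.006, 0, 0, 0, 0], [-0.105, 0.09, -0.006, 0, 0, 0, 0], [-0.105, 0.09, -0.006, 0, 0, 0, 0], [-0.105, 0.09, -0.006, 0, 0, 0, 0], [-0.105, 0.09, -0.006, 0, 0, 0, 0], [-0.105, 0.09, -0.006, 0, 0, 0, 0], [-0.105, 0.09, -0.006, 0, 0, 0, 0], [0, 0, 0, 0, 0, 0, 0], [0, 0, 0, 0, 0, 0, 0]]]}}

```text
t: 4.25
position: [499.4, -161.3, 250.5]
orientation: [[-0.945, -0.326, -0.0], [-0.326, 0.945, -0.0], [0.0, 0.0, -1.0]]
wrist_force: [-0.0, -0.0, -0.4]
width: 87.6
grasp_force: 0.0
```

```bash
cat > w.py <<'E'
from fit import *
import sys,pickle
def dump(f,labels):
    p=cam("wrist");save(p,f+".png");o=get_obs();print(o["position"],np.array(o["joints"]).round(1),o["t"])
    d={}
    for l in labels:
        d[l]=[(m["score"],np.array(m["xy"])*[640,480]) for m in mark_of(p,l)];print(l,[(round(s,2),u.round(0)) for s,u in d[l]])
    d["reg"]=[]
    if "shade" in labels:
      for m in regions_of(p,"shade"):
        k=np.argwhere(m["pixels"]);print("reg",round(m["score"],2),k.min(0)[::-1],k.max(0)[::-1])
    pickle.dump((p,d),open(f+".pkl","wb"))
if __name__=="__main__": dump(sys.argv[1],sys.argv[2:])
E
python3 w.py w1 shade light_tube tube_top lamp switch_tip
```

```text
[ 499.2 -161.8  250.5] [  3.5   5.4 -16.    0.  -68.6 -74.5] 4.3
shade [(0.8, array([217., 197.])), (0.8, array([370., 117.])), (0.58, array([316., 204.]))]
light_tube []
tube_top []
lamp []
switch_tip []
reg 0.69 [336  64] [440 161]
reg 0.56 [284 181] [342 250]
```

Emit:
{"name": "send_rows", "arguments": {"steps": [[[0, 0, 0, 0, 0, -0.11, 0], [0, 0, 0, 0, 0, -0.11, 0], [0, 0, 0, 0, 0, -0.11, 0], [0, 0, 0, 0, 0, -0.11, 0], [0, 0, 0, 0, 0, -0.11, 0], [0, 0, 0, 0, 0, -0.11, 0], [0, 0, 0, 0, 0, -0.11, 0], [0, 0, 0, 0, 0, -0.11, 0], [0, 0, 0, 0, 0, -0.11, 0], [0, 0, 0, 0, 0, -0.11, 0], [0, 0, 0, 0, 0, -0.11, 0], [0, 0, 0, 0, 0, -0.11, 0]]]}}

```text
t: 6.1
position: [499.3, -161.9, 250.6]
orientation: [[0.744, -0.669, -0.0], [-0.669, -0.744, 0.0], [-0.0, -0.0, -1.0]]
wrist_force: [0.7, 0.2, 0.9]
width: 87.6
grasp_force: 0.0
```

```bash
python3 w.py w2 shade light_tube tube_top lamp switch_tip; python3 -c "
import cv2,numpy as np
cv2.imwrite('pics/w12.png',np.hstack([cv2.resize(cv2.imread(f'pics/w{i}.png'),(400,300),interpolation=3) for i in(1,2)]))"
```

```text
[ 499.4 -161.9  250.6] [  3.5   5.4 -16.   -0.  -68.6  45.1] 6.15
shade [(0.94, array([364., 274.])), (0.74, array([376., 107.])), (0.63, array([319., 193.]))]
light_tube []
tube_top []
lamp []
switch_tip []
reg 0.84 [340  53] [445 147]
reg 0.75 [337 248] [413 366]
```

View pics/w12.png

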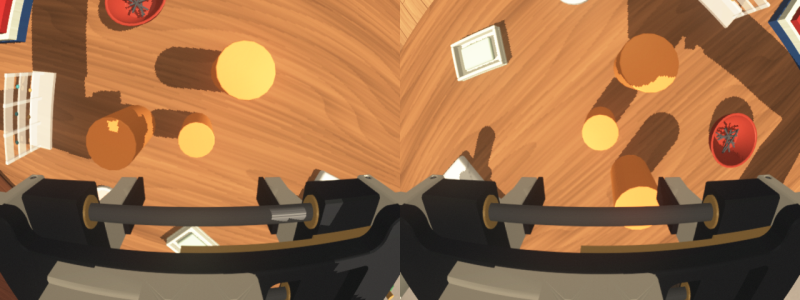

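Both wrist views show the small cylinder's sunlit roof alone near (314,222) in w1 and (320,211) in w2, clear of the two big ones. I chose the right one.

Run:
```python
from fit import *
import pickle
R1=[];B=[]
for f,c in(("w1",(314,222)),("w2",(320,211))):
    p,d=pickle.load(open(f+".pkl","rb"));im=cv2.cvtColor(p["color"],cv2.COLOR_RGB2BGR)
    m=np.zeros((482,642),np.uint8);cv2.floodFill(im.copy(),m,c,0,(4,10,10),(4,10,10),4|cv2.FLOODFILL_MASK_ONLY|(255<<8)|cv2.FLOODFILL_FIXED_RANGE)
    k=np.argwhere(m[1:-1,1:-1]);h=cv2.convexHull(k[:,::-1].astype(np.int32));e=cv2.fitEllipse(h);print(f,len(k),e)
    R1.append(ray(p,e[0],False));B.append(ray(p,d["shade"][2][1],False))
print("roof",*tri(R1));print("base",*tri(B))
for s,z in(("roof",95),("base",0)):
    for o,d in(R1 if s=="roof" else B):print(s,z,o+d*(z-o[2])/d[2])
```

```text
w1 2402 ((313.8622131347656, 223.6390380859375), (54.728126525878906, 56.04104995727539), 105.81968688964844)
w2 2119 ((319.6188049316406, 212.20521545410156), (55.10651397705078, 55.7787971496582), 96.96873474121094)
roof [ 505.6 -166.9   92.6] [0.2, 0.2]
base [ 507.  -166.2    3.6] [0.1, 0.1]
roof 95 [ 505.  -167.2   95. ]
roof 95 [ 506.1 -167.1   95. ]
base 0 [ 507.7 -165.9    0. ]
base 0 [ 506.5 -165.9    0. ]
```

Emit:
{"name": "send_rows", "arguments": {"steps": [[[0.005, 0, 0.098, 0, 0, 0, 0], [0.005, 0, 0.098, 0, 0, 0, 0], [0.005, 0, 0.098, 0, 0, 0, 0], [0.005, 0, 0.098, 0, 0, 0, 0], [0, 0, 0.098, 0, 0, 0, 0], [0, 0, 0, 0, 0, 0, 0], [0, 0, 0, 0, 0, 0, 0], [0, 0, 0, 0, 0, 0, 1], [0, 0, 0, 0, 0, 0, 1], [0, 0, 0, 0, 0, 0, 1], [0, 0, 0, 0, 0, 0, 1], [0, 0, 0, 0, 0, 0, 1]]]}}

```text
t: 7.95
position: [505.6, -166.9, 54.8]
orientation: [[0.74, -0.672, 0.0], [-0.672, -0.74, -0.0], [0.0, -0.0, -1.0]]
wrist_force: [0.1, 1.5, 2.7]
width: 50.5
grasp_force: 30.0
```

Emit:
{"name": "send_rows", "arguments": {"steps": [[[0, 0, -0.125, 0, 0, 0, 1], [0, 0, -0.125, 0, 0, 0, 1], [0, 0, -0.125, 0, 0, 0, 1], [0, 0, -0.125, 0, 0, 0, 1], [-0.1, -0.09, -0.022, 0, 0, 0, 1], [-0.1, -0.09, -0.022, 0, 0, 0, 1], [-0.1, -0.09, -0.022, 0, 0, 0, 1], [-0.1, -0.09, -0.022, 0, 0, 0, 1], [-0.1, -0.09, -0.022, 0, 0, 0, 1], [0, 0, 0, 0, 0, 0, 1], [0, 0, 0, 0, 0, 0, 1]]]}}

```text
t: 9.32
position: [478.0, 100.9, 298.2]
orientation: [[0.741, -0.672, -0.001], [-0.672, -0.741, -0.0], [-0.0, 0.001, -1.0]]
wrist_force: [-0.4, -0.3, -0.7]
width: 50.7
grasp_force: 30.0
```

```bash
python3 w.py w3 light_tube tube_top lamp switch_tip; python3 -c "
from h import *
print(get_obs()['width'],get_obs()['wrist_force'])"
```

```text
[478.1 100.4 298.2] [ 35.    0.3 -15.2  -0.  -74.5  12.8] 9.375
light_tube [(0.6, array([207., 160.]))]
tube_top [(0.66, array([188., 123.]))]
lamp [(0.82, array([202., 187.]))]
switch_tip [(0.86, array([148., 281.]))]
50.58797626174512 [ 1.0828093   0.91006874 -1.34206394]
```

Emit:
{"name": "send_rows", "arguments": {"steps": [[[-0.072, -0.092, 0, 0, 0, 0, 1], [-0.072, -0.092, 0, 0, 0, 0, 1], [-0.072, -0.092, 0, 0, 0, 0, 1], [0, 0, 0, 0, 0, 0, 1], [0, 0, 0, 0, 0, 0, 1]]]}}

```text
t: 10.2
position: [488.7, 240.1, 298.2]
orientation: [[0.74, -0.673, -0.001], [-0.673, -0.74, -0.001], [-0.0, 0.001, -1.0]]
wrist_force: [0.0, 0.1, -0.9]
width: 50.6
grasp_force: 30.0
```

```bash
python3 w.py w4 light_tube tube_top lamp switch_tip;  python3 -c "
import cv2,numpy as np
cv2.imwrite('pics/w34.png',np.hstack([cv2.resize(cv2.imread(f'pics/w{i}.png'),(400,300),interpolation=3) for i in(3,4)]))"
```

```text
[488.7 239.7 298.4] [ 46.8   5.9  -9.2   0.  -74.9   0.9] 10.25
light_tube [(0.68, array([320.,  70.]))]
tube_top [(0.94, array([322.,  12.])), (0.53, array([321., 264.]))]
lamp [(0.77, array([282., 119.]))]
switch_tip [(0.68, array([240., 202.]))]
```

View pics/w34.png

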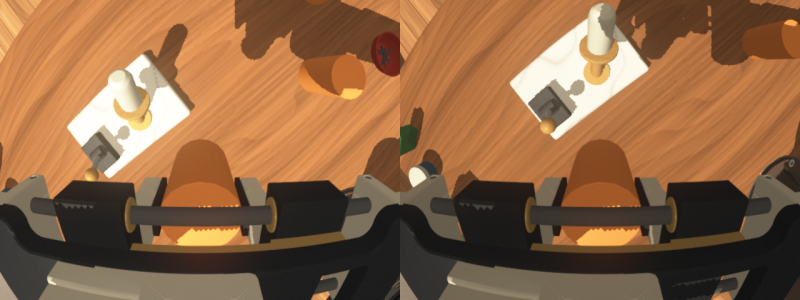

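The w3 and w4 views show the shade held straight in the fingers. The lamp tube is at about (200,150) in w3 and (320,65) in w4, so I'll fit the lamp jointly over all the views.

```bash
cat > lf.py <<'E'
from fit import *
import pickle
def corners(p,seed):
    im=p["color"].astype(int);w=((im.min(2)>120)&(im.max(2)-im.min(2)<60)).astype(np.uint8)
    n,l=cv2.connectedComponents(w);k=np.argwhere(l==l[seed[1],seed[0]])
    return cv2.minAreaRect(k[:,::-1].astype(np.float32)),cv2.approxPolyDP(cv2.convexHull(k[:,::-1].astype(np.int32)),4,True)[:,0].tolist()
E
python3 - <<'E'
from lf import *
V={"w3":pickle.load(open("w3.pkl","rb")),"w4":pickle.load(open("w4.pkl","rb"))}
for n in("scene","top"):
    p=cam(n);V[n]=(p,{l:[(m["score"],np.array(m["xy"])*[640,480]) for m in mark_of(p,l)] for l in LP})
print("w3",corners(V["w3"][0],(270,150)));print("w4",corners(V["w4"][0],(340,120)))
C={"LT":(75,115,22),"RT":(75,-115,22),"RB":(-75,-115,22),"LB":(-75,115,22)}
CP=[("top","LT",(111,175.5)),("top","RT",(217.5,182.5)),("top","RB",(208.5,251.5)),("top","LB",(101.5,243.5))]
obs=[(n,np.array(LP[l]),V[n][1][l][0][1],1) for n in V for l in LP if V[n][1].get(l)]
obs+=[(n,np.array(C[c],float),np.array(u),1) for n,c,u in CP]
def f(q):return np.concatenate([(proj(V[n][0],Rz(q[2])@X+[q[0],q[1],0])-u)*w for n,X,u,w in obs])
s=least_squares(f,[582,212,-.05],loss="soft_l1",x_scale=[10,10,.1]);q=s.x;print(q,np.degrees(q[2]))
for o,r in zip(obs,f(q).reshape(-1,2)):print(o[0],o[1],r)
for l in LP:
    X,e=tri([ray(V[n][0],V[n][1][l][0][1],False) for n in V if V[n][1].get(l)]);print(l,X,e,"model",Rz(q[2])@LP[l]+[q[0],q[1],0])
def overlay(p):
    i=p["color"].copy();W=lambda X:Rz(q[2])@X+[q[0],q[1],0]
    L=lambda pts:cv2.polylines(i,[np.int32(np.array([proj(p,W(np.array(X,float))) for X in pts])*8)],True,(255,0,0),1,cv2.LINE_AA,3)
    L(list(C.values()))
    e1=np.cross([0,0,1],ax);e1/=np.linalg.norm(e1);e2=np.cross(ax,e1)
    for h,r in((0,31),(0,18.5),(68,18.5),(82,10)):L([LP["light_tube"]+h*ax+r*(np.cos(a)*e1+np.sin(a)*e2) for a in np.linspace(0,6.28,40)])
    L([LP["switch_tip"]+13*np.array([np.cos(a),np.sin(a),0]) for a in np.linspace(0,6.28,40)])
    return i
a=overlay(V["w3"][0])[70:300,90:320];b=overlay(V["w4"][0])[0:230,160:390];c=overlay(V["top"][0])[155:270,80:230]
cv2.imwrite("pics/ov.png",np.hstack([cv2.resize(x,(266,266*x.shape[0]//x.shape[1]) if 0 else (266,266),interpolation=2) for x in(a,b,c)])[:,:,::-1])
np.save("lamp.npy",q)
E
```

```text
w3 (((199.3176727294922, 182.777099609375), (129.11131286621094, 171.36917114257812), 51.40153884887695), [[304, 179], [174, 284], [108, 205], [182, 114], [227, 87]])
w4 (((283.4656066894531, 113.022216796875), (134.80738830566406, 197.82366943359375), 53.06324768066406), [[396, 107], [393, 115], [250, 222], [176, 133], [307, 11], [326, 5]])
[590.2 210.3  -0.1] -7.089060747350555
w3 [0. 0. 0.] [-3.6 -0.4]
w3 [  8. -58.  91.] [1.  1.9]
w3 [ 37. -87. 162.] [ 0.4 -1.3]
w3 [-53.6  78.  105.4] [2.  2.1]
w4 [0. 0. 0.] [-0.5 -2.2]
w4 [  8. -58.  91.] [-3.5  3.5]
w4 [ 37. -87. 162.] [2.4 0. ]
w4 [-53.6  78.  105.4] [-0.2  4.4]
scene [0. 0. 0.] [-1.1  4.8]
scene [  8. -58.  91.] [0.1 1.9]
scene [ 37. -87. 162.] [-2.6 -1. ]
scene [-53.6  78.  105.4] [-1.8 -0.3]
top [0. 0. 0.] [-0.6 -5. ]
top [  8. -58.  91.] [ 0.8 -0.9]
top [ 37. -87. 162.] [2.9 0.4]
top [-53.6  78.  105.4] [0.9 3.9]
top [ 75. 115.  22.] [-2.4 -6.3]
top [  75. -115.   22.] [-0.9 -2.2]
top [ -75. -115.   22.] [-0.6 -1.3]
top [-75. 115.  22.] [-3.3 -4.4]
lamp [583.3 209.1   8.1] [5.1, 4.3, 5.0, 5.6] model [590.2 210.3   0. ]
light_tube [590.1 149.3 100.1] [1.8, 1.5, 1.0, 2.9] model [590.9 151.7  91. ]
tube_top [617.4 122.8 160.8] [2.4, 2.3, 2.5, 2.1] model [616.1 119.4 162. ]
switch_tip [551.2 292.5 110.5] [2.1, 3.3, 3.1, 2.7] model [546.6 294.3 105.4]
```

View pics/ov.png

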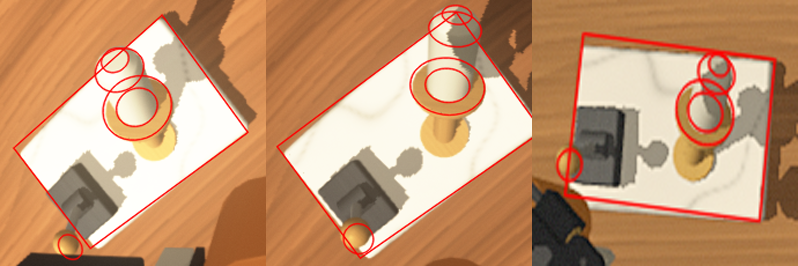

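```bash
cat > fit2.py <<'E'
from lf import *
V={"w3":pickle.load(open("w3.pkl","rb")),"w4":pickle.load(open("w4.pkl","rb"))}
for n in("scene","top"):
    p=cam(n);V[n]=(p,{l:[(m["score"],np.array(m["xy"])*[640,480]) for m in mark_of(p,l)] for l in LP})
C={"LT":(75,115,22),"RT":(75,-115,22),"RB":(-75,-115,22),"LB":(-75,115,22)}
CP=[("top","LT",(110,175.5)),("top","RT",(216.5,182.5)),("top","LB",(101.5,243.5)),("w3","LT",(107,205)),("w3","RT",(229,86)),("w4","LT",(175,133)),("w4","RB",(396,108)),("w4","LB",(250,223))]
obs=[(n,np.array(LP[l]),V[n][1][l][0][1],.7) for n in V for l in LP if V[n][1].get(l) and l!="lamp"]
obs+=[(n,np.array(C[c],float),np.array(u),1) for n,c,u in CP]
def f(q):return np.concatenate([(proj(V[n][0],Rz(q[2])@X+[q[0],q[1],q[3]])-u)*w for n,X,u,w in obs])
for nv in(["w3","w4"],["top","scene"],["w3","w4","top","scene"]):
    ob=[o for o in obs if o[0] in nv]
    def f(q):return np.concatenate([(proj(V[n][0],Rz(q[2])@X+[q[0],q[1],0])-u)*w for n,X,u,w in ob])
    s=least_squares(f,[586,210,-.06],x_scale=[10,10,.1]);q=s.x;print(nv,q,np.degrees(q[2]),s.cost)
for o,r in zip(ob,f(q).reshape(-1,2)):print(o[0],o[1],r)
def overlay(p):
    i=p["color"].copy();W=lambda X:Rz(q[2])@X+[q[0],q[1],0]
    L=lambda pts:cv2.polylines(i,[np.int32(np.array([proj(p,W(np.array(X,float))) for X in pts])*8)],True,(255,0,0),1,cv2.LINE_AA,3)
    L(list(C.values()))
    e1=np.cross([0,0,1],ax);e1/=np.linalg.norm(e1);e2=np.cross(ax,e1)
    for h,r in((0,31),(0,18.5),(68,18.5),(82,10)):L([LP["light_tube"]+h*ax+r*(np.cos(a)*e1+np.sin(a)*e2) for a in np.linspace(0,6.28,40)])
    L([LP["switch_tip"]+13*np.array([np.cos(a),np.sin(a),0]) for a in np.linspace(0,6.28,40)])
    return i
a=overlay(V["w3"][0])[70:300,90:320];b=overlay(V["w4"][0])[0:230,160:390];c=overlay(V["top"][0])[155:270,90:220]
cv2.imwrite("pics/ov2.png",np.hstack([cv2.resize(x,(266,x.shape[0]*266//x.shape[1]),interpolation=2)[:235] for x in(a,b,c)])[:,:,::-1])
np.save("lamp.npy",q)
for n in("light_tube","tube_top","switch_tip"):print(n,Rz(q[2])@LP[n]+[q[0],q[1],0])
E
python3 fit2.py
```

```text
['w3', 'w4'] [588.1 209.2  -0.1] -4.780760706276781 84.21910523743583
['top', 'scene'] [586.5 210.1  -0.1] -6.1329985096694575 45.39905036583131
['w3', 'w4', 'top', 'scene'] [587.9 209.3  -0.1] -4.988165811519992 134.64882553358652
w3 [  8. -58.  91.] [1.2 1. ]
w3 [ 37. -87. 162.] [-0.3 -1.4]
w3 [-53.6  78.  105.4] [4.6 2.9]
w4 [  8. -58.  91.] [-1.9  2.1]
w4 [ 37. -87. 162.] [ 1.  -0.6]
w4 [-53.6  78.  105.4] [3.8 4.6]
scene [  8. -58.  91.] [-0.5 -0.1]
scene [ 37. -87. 162.] [-0.6  1. ]
scene [-53.6  78.  105.4] [-4.   0.1]
top [  8. -58.  91.] [ 1.7 -0. ]
top [ 37. -87. 162.] [ 2.  -1.1]
top [-53.6  78.  105.4] [0.3 6.3]
top [ 75. 115.  22.] [-2.5 -3.4]
top [  75. -115.   22.] [-0.6 -3.2]
top [-75. 115.  22.] [-1.8 -1.2]
w3 [ 75. 115.  22.] [-3.6 -3.1]
w3 [  75. -115.   22.] [-1.4 -3.7]
w4 [ 75. 115.  22.] [-3.8 -2. ]
w4 [ -75. -115.   22.] [4.1 1.8]
w4 [-75. 115.  22.] [-3.3  2. ]
light_tube [590.8 150.9  91. ]
tube_top [617.1 119.5 162. ]
switch_tip [541.3 291.7 105.4]
```

View pics/ov2.png

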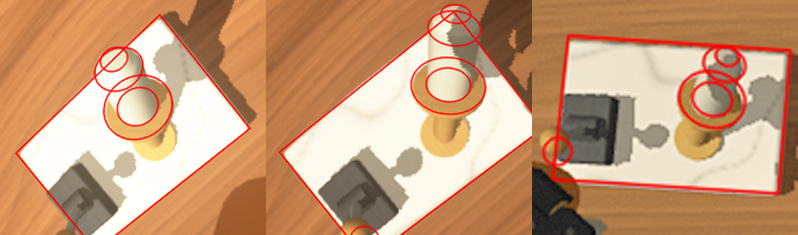

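Emit:
{"name": "send_rows", "arguments": {"steps": [[[0, 0, 0, 0.011, -0.111, 0, 1], [0, 0, 0, 0.011, -0.111, 0, 1], [0, 0, 0, 0.011, -0.111, 0, 1], [0, 0, 0, 0, 0, 0, 1]]]}}

```text
t: 11.95
position: [490.5, 238.3, 296.4]
orientation: [[0.645, -0.686, -0.338], [-0.576, -0.727, 0.374], [-0.502, -0.046, -0.863]]
wrist_force: [0.2, -0.9, -1.3]
width: 50.8
grasp_force: 30.0
```

```bash
cat > go.py <<'E'
from fit import *
import sys
def axis(yawdeg): return Rz(np.radians(yawdeg))@ax
def show(O,a,h,n):
    o=get_obs();R=np.array(o["orientation"]);T=np.array(O)+a*(h+55);d=R.T@(T-o["position"])
    z=R.T@(-a);rv=np.cross([0,0,1],z);rv=rv/np.linalg.norm(rv)*np.degrees(np.arcsin(np.linalg.norm(rv)))
    np.set_printoptions(precision=4,suppress=True)
    print("pos",o["position"],"joints",np.array(o["joints"]).round(1),"tgt",T,"mm in tool",d.round(1),"row",d/400/n,"turn deg",rv.round(2),rv/90, "F",np.array(o["wrist_force"]).round(1))
if __name__=="__main__": show([590.8,150.9,91],axis(-3.5),float(sys.argv[1]),int(sys.argv[2]))
E
python3 go.py 140 5
```

```text
pos [490.5334 238.3473 296.3614] joints [ 24.5  15.1   7.  -28.7 -91.7  24.5] tgt [655.4055  77.8768 259.875 ] mm in tool [217.1   5.2 -84.3] row [ 0.1085  0.0026 -0.0421] turn deg [ 0.28  0.32 -0.  ] [ 0.0031  0.0035 -0.    ] F [ 0.2 -0.9 -1.3]
```

Emit:
{"name": "send_rows", "arguments": {"steps": [[[0.108, 0.0025, -0.042, 0, 0, 0, 1], [0.108, 0.0025, -0.042, 0, 0, 0, 1], [0.108, 0.0025, -0.042, 0, 0, 0, 1], [0.108, 0.0025, -0.042, 0, 0, 0, 1], [0.108, 0.0025, -0.042, 0, 0, 0, 1], [0, 0, 0, 0, 0, 0, 1], [0, 0, 0, 0, 0, 0, 1]]]}}

```text
t: 12.82
position: [653.9, 82.7, 263.1]
orientation: [[0.651, -0.681, -0.336], [-0.573, -0.731, 0.371], [-0.498, -0.049, -0.866]]
wrist_force: [0.5, -0.3, 0.5]
width: 50.3
grasp_force: 30.0
```

```bash
python3 go.py 90 3
python3 - <<'E'
from fit import *
import pickle
a=Rz(np.radians(-3.5))@ax;O=np.array([590.8,150.9,91]);e1=np.cross([0,0,1],a);e1/=np.linalg.norm(e1);e2=np.cross(a,e1)
S=[]
for n,(r0,r1,c0,c1) in(("wrist",(90,420,160,490)),("scene",(225,315,375,465)),("top",(160,250,130,220))):
    p=cam(n);pickle.dump(p,open("hov_"+n+".pkl","wb"));i=p["color"].copy()
    for h,r in((0,31),(0,18.5),(68,18.5),(82,10)):
        c=np.array([proj(p,O+h*a+r*(np.cos(t)*e1+np.sin(t)*e2)) for t in np.linspace(0,6.28,40)]);cv2.polylines(i,[np.int32(c*8)],True,(255,0,0),1,cv2.LINE_AA,3)
    S.append(cv2.resize(i[r0:r1,c0:c1],(266,266),interpolation=2))
cv2.imwrite("pics/hov.png",np.hstack(S)[:,:,::-1])
E
```

```text
pos [653.8716  82.7321 263.095 ] joints [   8.6   31.    25.6  -25.2 -101.3   37.8] tgt [638.84    96.6007 216.5737] mm in tool [ 5.5  2.4 50.5] row [0.0045 0.002  0.0421] turn deg [ 0.33  0.09 -0.  ] [ 0.0036  0.001  -0.    ] F [ 0.5 -0.3  0.5]
```

View pics/hov.png

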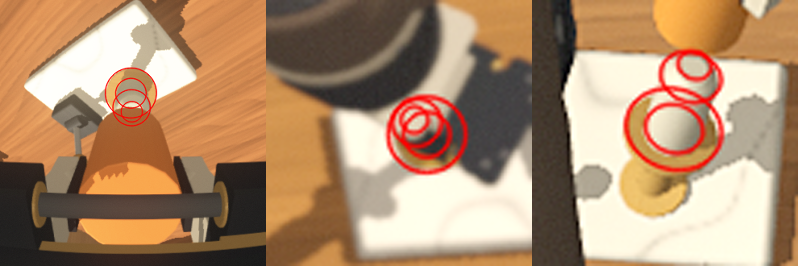

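Run:
```python
from fit import *
import pickle
p=pickle.load(open("hov_top.pkl","rb"));o=get_obs();R=np.array(o["orientation"]);T=np.array(o["position"])
def cyl(O,a,e1,e2,r,h0,h1):
    c=[proj(p,O+h*a+r*(np.cos(t)*e1+np.sin(t)*e2)) for h in(h0,h1) for t in np.linspace(0,6.28,60)]
    m=np.zeros((480,640),np.uint8);cv2.fillConvexPoly(m,cv2.convexHull(np.int32(np.round(np.array(c)*16))),1,cv2.LINE_8,4);return m.astype(bool)
rim=T+R[:,2]*55
sh=cyl(rim,-R[:,2],R[:,0],R[:,1],26,0,95)
hsv=cv2.cvtColor(p["color"],cv2.COLOR_RGB2HSV);am=(hsv[...,1]>225)&(hsv[...,2]>110)
def col(m,name):
    k=np.argwhere(m);print(name,len(k),"cols",k[:,1].min(),k[:,1].max(),"rows",k[:,0].min(),k[:,0].max())
near=cv2.dilate(sh.astype(np.uint8),np.ones((15,15)))>0
col(sh,"pred shade");col(am&near,"obs")
for r in range(165,182,3):
    a=np.where((am&near)[r])[0];b=np.where(sh[r])[0]
    if len(a) and len(b):print(r,a.min(),a.max(),b.min(),b.max())
a=Rz(np.radians(-3.5))@ax;O=np.array([590.8,150.9,91]);e1=np.cross([0,0,1],a);e1/=np.linalg.norm(e1);e2=np.cross(a,e1)
co=cyl(O,a,e1,e2,31,-8,0);br=(hsv[...,1]>90)&(hsv[...,2]>100)
for r in range(188,220,3):
    b=np.where(co[r])[0]
    if len(b):print("collar row",r,"pred",b.min(),b.max(),"obs",np.where(br[r,150:205])[0]+150)
print("center",proj(p,O),hsv[205,160],hsv[205,150])
```

```text
pred shade 1882 cols 171 213 rows 118 178Traceback (most recent call last):
  File "<stdin>", line 13, in <module>
  File "<stdin>", line 11, in col
    return umr_minimum(a, axis, None, out, keepdims, initial, where)
ValueError: zero-size array to reduction operation minimum which has no identity
```

Run:
```python
from fit import *
import pickle
p=pickle.load(open("hov_top.pkl","rb"))
hsv=cv2.cvtColor(p["color"],cv2.COLOR_RGB2HSV);print(hsv[165,165:212:3].tolist());
S=hsv[...,1]
print("shade rows (sat)");
for r in(163,167,171,174):print(r,S[r,160:215].tolist())
print("collar")
for r in(193,198,203,208,213):print(r,S[r,155:205].tolist())
```

```text
[[15, 141, 190], [14, 142, 188], [16, 169, 247], [18, 172, 255], [17, 175, 255], [17, 178, 248], [17, 175, 240], [17, 184, 226], [16, 184, 211], [15, 186, 192], [15, 191, 164], [15, 185, 150], [15, 191, 143], [15, 143, 192], [19, 54, 199], [15, 144, 196]]
shade rows (sat)
163 [144, 140, 145, 140, 143, 140, 139, 144, 142, 136, 136, 164, 175, 175, 173, 175, 174, 179, 177, 176, 175, 180, 178, 183, 180, 178, 182, 183, 182, 183, 182, 186, 187, 183, 196, 197, 192, 192, 190, 190, 193, 225, 145, 65, 41, 40, 41, 40, 44, 76, 111, 136, 144, 148, 144]
167 [145, 144, 142, 144, 139, 145, 146, 142, 144, 145, 143, 154, 178, 173, 176, 176, 176, 174, 180, 176, 177, 175, 181, 182, 184, 180, 179, 181, 186, 185, 184, 186, 189, 188, 187, 184, 187, 183, 196, 196, 193, 201, 155, 146, 143, 148, 153, 148, 149, 145, 145, 144, 146, 145, 146]
171 [140, 145, 144, 140, 143, 139, 143, 148, 144, 145, 142, 141, 135, 155, 171, 176, 177, 176, 177, 180, 179, 181, 181, 182, 185, 185, 187, 187, 190, 188, 188, 189, 185, 189, 193, 185, 179, 187, 192, 193, 175, 150, 142, 143, 144, 143, 146, 141, 143, 149, 145, 148, 144, 142,
[... 676 characters left out ...]
6, 42, 41, 43, 40, 41, 42, 42, 41]
203 [28, 28, 29, 27, 23, 38, 88, 159, 151, 148, 151, 153, 111, 41, 34, 37, 38, 39, 39, 40, 41, 41, 42, 43, 46, 46, 47, 44, 50, 48, 50, 43, 70, 130, 165, 165, 182, 40, 22, 21, 22, 13, 35, 42, 40, 39, 41, 42, 40, 38]
208 [28, 27, 27, 27, 25, 16, 61, 159, 153, 148, 145, 146, 156, 144, 59, 34, 35, 38, 40, 41, 43, 44, 45, 45, 50, 50, 49, 53, 53, 37, 67, 133, 159, 156, 152, 153, 168, 103, 43, 35, 39, 41, 41, 38, 39, 40, 40, 38, 41, 42]
213 [28, 27, 26, 28, 28, 25, 20, 23, 66, 133, 143, 141, 149, 146, 150, 148, 148, 151, 152, 158, 164, 161, 156, 151, 150, 156, 155, 147, 144, 151, 150, 146, 150, 149, 159, 111, 39, 37, 41, 40, 38, 40, 40, 39, 40, 43, 36, 39, 43, 44]
```

Run:
```python
from fit import *
import pickle
p=pickle.load(open("hov_top.pkl","rb"));o=get_obs();R=np.array(o["orientation"]);T=np.array(o["position"])
def hull(O,a,e1,e2,r,h0,h1):
    return cv2.convexHull(np.float32([proj(p,O+h*a+r*(np.cos(t)*e1+np.sin(t)*e2)) for h in(h0,h1) for t in np.linspace(0,6.28,200)]))
def row(h,r):
    x=[q for q in np.arange(150,220,.1) if cv2.pointPolygonTest(h,(float(q),float(r)),False)>0];return (round(x[0],1),round(x[-1],1)) if x else None
s=hull(T+R[:,2]*55,-R[:,2],R[:,0],R[:,1],26,0,95)
print("shade pred",[(r,row(s,r)) for r in(163,167,171,174)],"bottom",s[...,1].max())
S=cv2.cvtColor(p["color"],cv2.COLOR_RGB2HSV)[...,1];print("obs col187 down",S[170:190,187].tolist())
a=Rz(np.radians(-3.5))@ax;O=np.array([590.8,150.9,91]);e1=np.cross([0,0,1],a);e1/=np.linalg.norm(e1);e2=np.cross(a,e1)
c=hull(O,a,e1,e2,31,-8,0);print("collar pred",[(r,row(c,r)) for r in(193,198,203,208,213)],c[...,1].min(),c[...,1].max());print("obs bottom col174",S[205:228,174].tolist())
t=hull(O,a,e1,e2,18.5,0,68);print("tube pred",[(r,row(t,r)) for r in(188,193,198)],"px/mm",484/950)
```

```text
shade pred [(163, (np.float64(171.0), np.float64(203.8))), (167, (np.float64(171.7), np.float64(202.4))), (171, (np.float64(173.9), np.float64(200.9))), (174, (np.float64(176.9), np.float64(199.0)))] bottom 178.03929
obs col187 down [183, 187, 182, 189, 191, 185, 183, 196, 150, 66, 41, 41, 43, 44, 43, 43, 43, 44, 45, 46]
collar pred [(193, (np.float64(165.6), np.float64(187.1))), (198, (np.float64(162.1), np.float64(191.8))), (203, (np.float64(161.0), np.float64(193.6))), (208, (np.float64(161.7), np.float64(193.2))), (213, (np.float64(164.7), np.float64(191.0)))] 189.45146 218.96227
obs bottom col174 [41, 40, 42, 41, 41, 37, 51, 106, 158, 151, 146, 147, 145, 145, 153, 151, 158, 143, 157, 158, 152, 139, 137]
tube pred [(188, (np.float64(171.9), np.float64(193.3))), (193, (np.float64(170.5), np.float64(191.6))), (198, (np.float64(169.1), np.float64(189.9)))] px/mm 0.5094736842105263
```

```bash
sed -i 's/590.8,150.9,91/590,151.5,91/' go.py; python3 go.py 75 3
```

```text
pos [653.5223  83.1854 264.2228] joints [   8.6   30.9   25.6  -25.2 -101.3   37.9] tgt [633.0703 102.8179 203.5833] mm in tool [ 5.6  2.6 66.6] row [0.0047 0.0022 0.0555] turn deg [ 0.28  0.07 -0.  ] [ 0.0031  0.0008 -0.    ] F [ 0.1 -0.7 -0.7]
```

Emit:
{"name": "send_rows", "arguments": {"steps": [[[0.014, 0.0065, 0.03, 0.003, 0.001, 0, 1], [0, 0, 0.045, 0, 0, 0, 1], [0, 0, 0.045, 0, 0, 0, 1], [0, 0, 0.045, 0, 0, 0, 1], [0, 0, 0, 0, 0, 0, 1]]]}}

```text
t: 13.6
position: [632.6, 102.3, 201.6]
orientation: [[0.65, -0.682, -0.335], [-0.573, -0.729, 0.374], [-0.5, -0.052, -0.865]]
wrist_force: [-0.4, -0.4, -1.0]
width: 50.6
grasp_force: 30.0
```

```bash
python3 go.py 40 3
```

```text
pos [632.6076 102.294  201.6114] joints [ 10.2  30.8  17.5 -25.4 -93.2  39.8] tgt [621.4745 115.9246 173.2724] mm in tool [-0.9 -0.9 33.3] row [-0.0007 -0.0007  0.0278] turn deg [ 0.13  0.17 -0.  ] [ 0.0015  0.0019 -0.    ] F [-0.4 -0.4 -1. ]
```

Emit:
{"name": "send_rows", "arguments": {"steps": [[[-0.002, -0.002, 0.015, 0.001, 0.001, 0, 1], [0, 0, 0.015, 0, 0, 0, 1], [0, 0, 0.015, 0, 0, 0, 1], [0, 0, 0, 0, 0, 0, 1]]]}}

```text
t: 14.1
position: [627.6, 109.5, 187.5]
orientation: [[0.651, -0.683, -0.331], [-0.574, -0.728, 0.375], [-0.497, -0.054, -0.866]]
wrist_force: [0.7, 0.1, -0.8]
width: 50.7
grasp_force: 30.0
```

Emit:
{"name": "send_rows", "arguments": {"steps": [[[0, 0, 0.015, 0, 0, 0, 1], [0, 0, 0.015, 0, 0, 0, 1], [0, 0, 0.015, 0, 0, 0, 1], [0, 0, 0, 0, 0, 0, 1]]]}}

```text
t: 14.6
position: [621.6, 116.4, 171.7]
orientation: [[0.651, -0.683, -0.331], [-0.574, -0.728, 0.375], [-0.497, -0.054, -0.866]]
wrist_force: [-0.7, 0.5, -1.4]
width: 50.6
grasp_force: 30.0
```

```bash
python3 go.py 0 3
```

```text
pos [621.5509 116.3833 171.7431] joints [ 11.4  30.8  13.7 -25.7 -89.   40.4] tgt [608.2221 130.9037 138.6314] mm in tool [-0.5  0.3 38.5] row [-0.0005  0.0003  0.0321] turn deg [-0.03  0.01  0.  ] [-0.0004  0.0001  0.    ] F [-0.7  0.5 -1.4]
```

Emit:
{"name": "send_rows", "arguments": {"steps": [[[0, 0, 0.015, 0, 0, 0, 1], [0, 0, 0.015, 0, 0, 0, 1], [0, 0, 0.015, 0, 0, 0, 1], [0, 0, 0, 0, 0, 0, 1]]]}}

```text
t: 15.1
position: [615.6, 123.1, 156.2]
orientation: [[0.651, -0.683, -0.331], [-0.574, -0.728, 0.375], [-0.497, -0.054, -0.866]]
wrist_force: [-0.7, 0.1, -0.4]
width: 50.9
grasp_force: 30.0
```

Emit:
{"name": "send_rows", "arguments": {"steps": [[[0, 0, 0.012, 0, 0, 0, 1], [0, 0, 0.012, 0, 0, 0, 1], [0, 0, 0.01, 0, 0, 0, 1], [0, 0, 0, 0, 0, 0, 1]]]}}

```text
t: 15.6
position: [611.3, 128.2, 144.6]
orientation: [[0.651, -0.683, -0.331], [-0.574, -0.728, 0.375], [-0.497, -0.054, -0.866]]
wrist_force: [-0.4, 0.2, -0.6]
width: 50.9
grasp_force: 30.0
```

```bash
python3 go.py 0 3
```

```text
pos [611.2632 128.1597 144.5949] joints [ 12.5  31.2  10.6 -26.  -85.6  41. ] tgt [608.2221 130.9037 138.6314] mm in tool [-0.6  0.4  7.2] row [-0.0005  0.0003  0.006 ] turn deg [-0.05 -0.01  0.  ] [-0.0005 -0.0001  0.    ] F [-0.4  0.2 -0.6]
```

Emit:
{"name": "send_rows", "arguments": {"steps": [[[-0.001, 0.001, 0.004, 0, 0, 0, 1], [0, 0, 0.004, 0, 0, 0, 1], [0, 0, 0.004, 0, 0, 0, 1], [0, 0, 0, 0, 0, 0, 1]]]}}

```text
t: 16.1
position: [609.4, 129.8, 140.9]
orientation: [[0.651, -0.683, -0.33], [-0.574, -0.728, 0.375], [-0.497, -0.055, -0.866]]
wrist_force: [0.1, 0.3, -0.5]
width: 50.9
grasp_force: 30.0
```

Emit:
{"name": "send_rows", "arguments": {"steps": [[[0, 0, 0.004, 0, 0, 0, 1], [0, 0, 0, 0, 0, 0, 1]]]}}

```text
t: 16.35
position: [608.8, 130.4, 139.5]
orientation: [[0.651, -0.683, -0.33], [-0.574, -0.728, 0.375], [-0.497, -0.055, -0.866]]
wrist_force: [0.8, -0.1, -0.7]
width: 50.8
grasp_force: 30.0
```

Emit:
{"name": "send_rows", "arguments": {"steps": [[[0, 0, 0.0025, 0, 0, 0, 1], [0, 0, 0, 0, 0, 0, 1]]]}}

```text
t: 16.6
position: [608.5, 130.8, 138.7]
orientation: [[0.651, -0.683, -0.33], [-0.574, -0.728, 0.375], [-0.497, -0.055, -0.866]]
wrist_force: [0.1, -0.4, 0.1]
width: 50.5
grasp_force: 30.0
```

Emit:
{"name": "send_rows", "arguments": {"steps": [[[0, 0, 0.0025, 0, 0, 0, 1], [0, 0, 0, 0, 0, 0, 1]]]}}

```text
t: 16.85
position: [608.5, 130.9, 138.2]
orientation: [[0.652, -0.683, -0.329], [-0.574, -0.728, 0.375], [-0.496, -0.055, -0.867]]
wrist_force: [0.2, -1.5, 2.6]
width: 50.8
grasp_force: 30.0
```

Emit:
{"name": "send_rows", "arguments": {"steps": [[[0, 0, 0.0025, 0, 0, 0, 1], [0, 0, 0, 0, 0, 0, 1]]]}}

```text
t: 17.1
position: [608.6, 130.8, 138.1]
orientation: [[0.652, -0.683, -0.329], [-0.574, -0.728, 0.375], [-0.495, -0.056, -0.867]]
wrist_force: [0.8, -3.4, 6.3]
width: 50.4
grasp_force: 30.0
```

Emit:
{"name": "send_rows", "arguments": {"steps": [[[0, 0, 0.0025, 0, 0, 0, 1], [0, 0, 0, 0, 0, 0, 1]]]}}

```text
t: 17.35
position: [608.6, 130.8, 137.9]
orientation: [[0.653, -0.683, -0.328], [-0.574, -0.728, 0.374], [-0.494, -0.056, -0.868]]
wrist_force: [0.3, -4.8, 9.6]
width: 50.8
grasp_force: 30.0
```

Emit:
{"name": "send_rows", "arguments": {"steps": [[[0, 0, -0.001, 0, 0, 0, 1], [0, 0, 0, 0, 0, 0, 0], [0, 0, 0, 0, 0, 0, 0], [0, 0, 0, 0, 0, 0, 0], [0, 0, 0, 0, 0, 0, 0], [0, 0, 0, 0, 0, 0, 0]]]}}

```text
t: 18.1
position: [607.7, 131.8, 136.3]
orientation: [[0.651, -0.683, -0.33], [-0.574, -0.728, 0.375], [-0.497, -0.055, -0.866]]
wrist_force: [0.1, 0.6, -0.1]
width: 87.0
grasp_force: 0.0
```

Emit:
{"name": "send_rows", "arguments": {"steps": [[[0, 0, -0.03, 0, 0, 0, 0], [0, 0, -0.06, 0, 0, 0, 0], [0, 0, -0.1, 0, 0, 0, 0], [0, 0, -0.1, 0, 0, 0, 0], [0, 0, 0, 0, 0, 0, 0], [0, 0, 0, 0, 0, 0, 0]]]}}

```text
t: 18.85
position: [645.9, 88.1, 237.0]
orientation: [[0.651, -0.684, -0.33], [-0.574, -0.728, 0.376], [-0.497, -0.055, -0.866]]
wrist_force: [0.0, -0.1, -0.7]
width: 87.6
grasp_force: 0.0
```

```bash
cat > chk.py <<'E'
from fit import *
import sys
a=Rz(np.radians(-3.5))@ax;O=np.array([590,151.5,91]);e1=np.cross([0,0,1],a);e1/=np.linalg.norm(e1);e2=np.cross(a,e1)
S=[]
for n,(r0,r1,c0,c1) in(("wrist",(60,300,160,480)),("scene",(205,325,375,535)),("top",(145,265,80,240))):
    p=cam(n);i=p["color"].copy()
    for l in("switch_tip",):print(n,l,[(round(m["score"],2),(np.array(m["xy"])*[640,480]).round(1)) for m in mark_of(p,l)[:2]])
    if len(sys.argv)>2 and n!="x":
      for h,r in((0,26),(95,26)):
        c=np.array([proj(p,O+h*a+r*(np.cos(t)*e1+np.sin(t)*e2)) for t in np.linspace(0,6.28,40)]);cv2.polylines(i,[np.int32(c*8)],True,(0,0,255),1,cv2.LINE_AA,3)
    S.append(cv2.resize(i[r0:r1,c0:c1],(400,300),interpolation=2))
S.append(np.zeros_like(S[0]))
cv2.imwrite("pics/"+sys.argv[1],np.vstack([np.hstack(S[:2]),np.hstack(S[2:])])[:,:,::-1])
o=get_obs();print(o["position"],np.array(o["joints"]).round(1),o["t"])
E
python3 chk.py rel.png 1
```

```text
wrist switch_tip [(0.92, array([256. , 303.6]))]
scene switch_tip [(0.68, array([482.1, 243.3]))]
top switch_tip []
[645.7  88.5 236.4] [  9.   30.7  21.9 -25.2 -97.6  38.9] 19.15
```

View pics/rel.png

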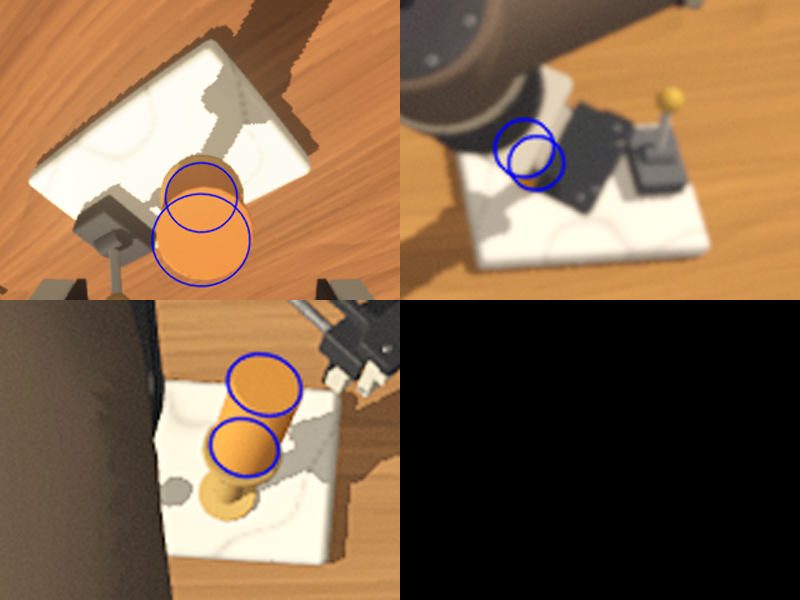

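The shade sits on the tube: the predicted seated outlines match the roof and rim in both the wrist and top views. The switch ball is at wrist (256,304) and scene (482,243), still leaning toward the robot. Next I'll straighten the tool and push the switch.

Emit:
{"name": "send_rows", "arguments": {"steps": [[[0, 0, -0.05, -0.011, 0.111, 0, 0], [0, 0, 0, -0.011, 0.111, 0, 0], [0, 0, 0, -0.011, 0.111, 0, 0], [0, 0, 0, 0, 0, -0.103, 1], [0, 0, 0, 0, 0, -0.103, 1], [0, 0, 0, 0, 0, -0.103, 1], [0, 0, 0, 0, 0, -0.103, 1], [0, 0, 0, 0, 0, 0, 1]]]}}

```text
t: 20.15
position: [652.4, 80.9, 254.2]
orientation: [[0.996, -0.094, 0.006], [-0.094, -0.996, 0.002], [0.005, -0.002, -1.0]]
wrist_force: [-0.3, -0.2, -0.3]
width: 43.4
grasp_force: 0.0
```

```bash
cat > sw.py <<'E'
from fit import *
import sys
R=[]
for n in("wrist","scene","top"):
    p=cam(n);m=mark_of(p,"switch_tip")
    if m and m[0]["score"]>.35:R.append(ray(p,m[0]["xy"]));print(n,round(m[0]["score"],2),(np.array(m[0]["xy"])*[640,480]).round(0),"at z105:",R[-1][0]+R[-1][1]*(105-R[-1][0][2])/R[-1][1][2])
if len(R)>1:print(*tri(R))
o=get_obs();Q=np.array(o["orientation"]);T=np.array([float(x) for x in sys.argv[1:4]])
print(o["position"],Q.round(3).tolist(),"tool mm",Q.T@(T-o["position"]),"rows",(Q.T@(T-o["position"])/400).round(4),np.array(o["joints"]).round(1))
E
python3 sw.py 500 297 236
```

```text
scene 0.51 [343. 365.] at z105: [799.8 -97.4 105. ]
top 0.63 [100. 220.] at z105: [557.8 296.7 105. ]
[658.8  98.   76.1] [221.8, 221.8]
[652.6  80.7 254.3] [[0.995, -0.095, 0.006], [-0.095, -0.995, 0.002], [0.006, -0.002, -1.0]] tool mm [-172.5 -200.8   17.8] rows [-0.4 -0.5  0. ] [ 24.   17.8   0.4   0.  -72.2  60.5]
```

Emit:
{"name": "send_rows", "arguments": {"steps": [[[-0.0875, -0.098, 0, 0, 0, 0, 1], [-0.0875, -0.098, 0, 0, 0, 0, 1], [-0.0875, -0.098, 0, 0, 0, 0, 1], [-0.0875, -0.098, 0, 0, 0, 0, 1], [-0.0875, -0.098, 0, 0, 0, 0, 1], [0, 0, 0, 0, 0, 0, 1], [0, 0, 0, 0, 0, 0, 1]]]}}

```text
t: 21.32
position: [496.6, 292.4, 253.9]
orientation: [[0.996, -0.093, 0.006], [-0.093, -0.996, 0.002], [0.006, -0.003, -1.0]]
wrist_force: [-0.0, -0.5, -0.3]
width: 0.1
grasp_force: 0.0
```

```bash
python3 sw.py 505 293 90
```

```text
wrist 0.77 [317. 160.] at z105: [551.4 290.  105. ]
scene 0.68 [483. 245.] at z105: [547.2 298.5 105. ]
top 0.56 [101. 223.] at z105: [552.1 294.9 105. ]
[552.1 291.6 114.2] [1.8, 2.4, 1.3]
[497.2 291.4 253.7] [[0.995, -0.095, 0.006], [-0.095, -0.995, 0.002], [0.006, -0.002, -1.0]] tool mm [  6.7  -2.  163.7] rows [ 0.  -0.   0.4] [ 49.9  10.1 -10.1   0.2 -69.5  34.5]
```

Emit:
{"name": "send_rows", "arguments": {"steps": [[[0, 0, 0.1, 0, 0, 0, 1], [0, 0, 0.1, 0, 0, 0, 1], [0, 0, 0.1, 0, 0, 0, 1], [0, 0, 0.105, 0, 0, 0, 1], [0, 0, 0, 0, 0, 0, 1], [0.03, 0, 0, 0, 0, 0, 1], [0.03, 0, 0, 0, 0, 0, 1], [0.03, 0, 0, 0, 0, 0, 1], [0.03, 0, 0, 0, 0, 0, 1], [0.03, 0, 0, 0, 0, 0, 1], [0, 0, 0, 0, 0, 0, 1]]]}}

```text
t: 23.0
position: [558.3, 286.7, 91.9]
orientation: [[0.996, -0.094, 0.006], [-0.094, -0.996, 0.002], [0.006, -0.002, -1.0]]
wrist_force: [0.3, -0.3, -1.0]
width: 0.7
grasp_force: 0.0
```

Emit:
{"name": "send_rows", "arguments": {"steps": [[[0.02, 0, 0, 0, 0, 0, 1], [0.02, 0, 0, 0, 0, 0, 1], [0, 0, 0, 0, 0, 0, 1]]]}}

```text
t: 23.38
position: [573.9, 285.4, 92.1]
orientation: [[0.996, -0.094, 0.006], [-0.094, -0.996, 0.002], [0.006, -0.002, -1.0]]
wrist_force: [-0.1, 0.1, -0.8]
width: 0.0
grasp_force: 0.0
```

```bash
python3 sw.py 590 285 92
```

```text
wrist 0.58 [311. 269.] at z105: [596.8 286.6 105. ]
scene 0.55 [489. 260.] at z105: [591.8 298.3 105. ]
[607.4 284.8 131.6] [0.1, 0.1]
[573.2 285.5  92.4] [[0.996, -0.093, 0.006], [-0.093, -0.996, 0.002], [0.006, -0.003, -1.0]] tool mm [16.7 -1.1  0.5] rows [ 0. -0.  0.] [ 44.   23.4 -13.9   0.2 -52.4  40.5]
```

Emit:
{"name": "send_rows", "arguments": {"steps": [[[0.01, 0, 0, 0, 0, 0, 1], [0.01, 0, 0, 0, 0, 0, 1], [0.01, 0, 0, 0, 0, 0, 1], [0, 0, 0, 0, 0, 0, 1]]]}}

```text
t: 24.18
position: [582.5, 284.3, 91.8]
orientation: [[0.996, -0.094, 0.001], [-0.094, -0.996, 0.001], [0.001, -0.001, -1.0]]
wrist_force: [-14.8, 3.1, 5.6]
width: 0.6
grasp_force: 7.3
```

Emit:
{"name": "send_rows", "arguments": {"steps": [[[0.01, 0, 0, 0, 0, 0, 1], [0, 0, 0, 0, 0, 0, 1]]]}}

```text
t: 24.42
position: [583.1, 284.1, 91.6]
orientation: [[0.996, -0.093, -0.004], [-0.093, -0.996, 0.001], [-0.004, -0.0, -1.0]]
wrist_force: [-29.3, 6.9, 14.2]
width: 0.3
grasp_force: 15.2
```

Emit:
{"name": "send_rows", "arguments": {"steps": [[[0.01, 0, 0, 0, 0, 0, 1], [0, 0, 0, 0, 0, 0, 1]]]}}

```text
t: 24.68
position: [583.6, 283.9, 91.5]
orientation: [[0.996, -0.093, -0.009], [-0.093, -0.996, -0.0], [-0.009, 0.001, -1.0]]
wrist_force: [-45.6, 10.5, 23.4]
width: 0.2
grasp_force: 23.3
```

Emit:
{"name": "send_rows", "arguments": {"steps": [[[-0.05, 0, 0, 0, 0, 0, 1], [-0.1, 0, 0, 0, 0, 0, 1], [-0.1, 0, 0, 0, 0, 0, 1], [0, 0, -0.12, 0, 0, 0, 1], [0, 0, -0.12, 0, 0, 0, 1], [0, 0, -0.12, 0, 0, 0, 1], [-0.05, -0.1, 0, 0, 0, 0, 1], [-0.05, -0.1, 0, 0, 0, 0, 1], [0, 0, 0, 0, 0, 0, 1], [0, 0, 0, 0, 0, 0, 1]]]}}

```text
t: 25.92
position: [460.6, 375.9, 235.7]
orientation: [[0.996, -0.093, 0.006], [-0.093, -0.996, 0.002], [0.006, -0.002, -1.0]]
wrist_force: [-0.4, -0.5, 0.7]
width: 0.5
grasp_force: 0.0
```

```bash
python3 sw.py 590 285 92; python3 chk.py fin.png 1
```

```text
wrist 0.95 [419.  43.] at z105: [604.7 284.9 105. ]
scene 0.61 [487. 265.] at z105: [606.  287.9 105. ]
top 0.53 [105. 193.] at z105: [611.7 288.5 105. ]
[607.6 286.2 108.6] [3.6, 0.4, 3.3]
[460.8 375.4 235.9] [[0.996, -0.094, 0.006], [-0.094, -0.996, 0.002], [0.006, -0.003, -1.0]] tool mm [136.3  78.2 144.5] rows [0.3 0.2 0.4] [ 58.1  12.5  -9.5   0.3 -67.8  26.3]
wrist switch_tip [(0.68, array([420.3,  42.3]))]
scene switch_tip [(0.47, array([486.9, 266.8]))]
top switch_tip [(0.48, array([103.9, 194.3])), (0.38, array([176.9, 206.4]))]
[460.5 375.9 235.8] [ 58.2  12.5  -9.5   0.2 -67.8  26.3] 26.525
```

View pics/fin.png

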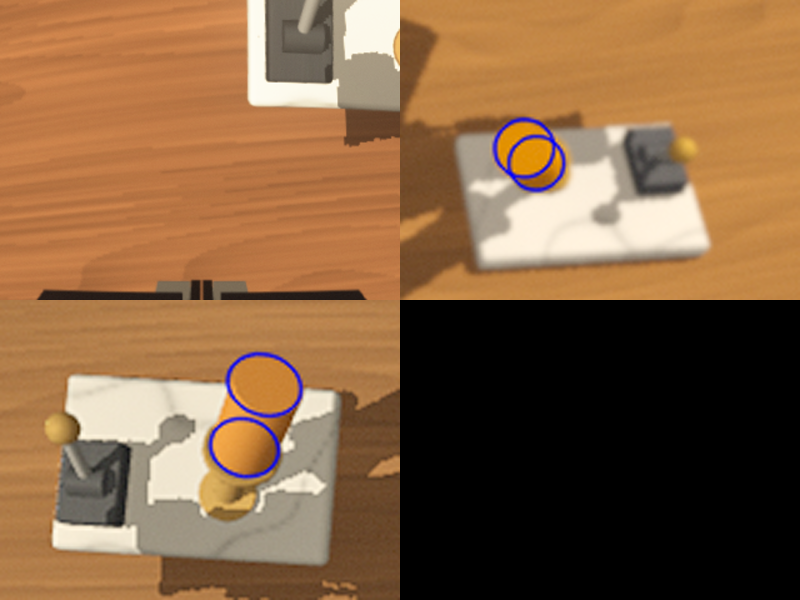

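The final views show the shade seated on the collar, matching the predicted outline. The switch ball measures about (607,286,107) against a predicted fully-on position of (607,286,105). The robot is clear of everything.

```bash
python3 -c "
from cell import ticket
print(ticket.sign_off())"
```

```text
the job is handed in; nothing more can be done
None
```

The job is handed in: the amber shade is seated on the lamp's collar and released, the toggle was then pushed over to its stop, nothing else was handled, and it took about 27 s.

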